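# Weigh a gas cartridge and press it home in the right holder

## Task

Find out whether the loose steel gas cartridge is still charged: stand it upright on the pan of the balance, gently, let go and let the beam come to rest. If the pan goes down, the cartridge is charged: stand it in the square holder; if the pan stays up it is spent: stand it in the round holder. In the holder press it straight down, firmly but with less than 25 N, until the stiff plunger is fully home on its stop, then let go; do not push the balance about, and leave everything else on the counter where it is.

Things in the scene. Friction and masses are not known exactly. Their poses are not given: they have to be found in the camera images.
- cartridge_mid (a point): Centre (half-way up, 55 above its foot) of the bare steel gas cartridge, standing upright, z up: body 32 across and straight from 4 to 84 above the foot, then a shoulder to a neck 16 across; 110 tall in all. It weighs 180 to 380 g; which, is not known
- cartridge: The same cartridge, origin at the centre of its foot, z up its axis
- pan_top (a point): Centre of the upper face of the balance's round black pan, 100 across and 5 thick; it stays level while it rises and falls with the beam (it stands 115 above the counter when the beam is level, 13 higher at first). Where on the pan the load stands does not affect the reading
- pan: The pan itself; origin on the beam, 30 below the pan's upper face
- beam (a joint): Tilt of the balance beam in rad: -0.10 on its stop with the pan up (the empty pan, or a spent cartridge), +0.10 on its stop with the pan down (a charged one, above 280 g). It turns freely and tips within about 1 s, near balance within 4 s; a cartridge within 10 g of 280 g may pass for either
- balance: Single-pan balance fixed to the counter: grey base 110 x 170 x 18, origin under its centre, beam 290 long lying along its y axis 85 above the counter; pan 130 from the middle at its -y end, brass poise (48 across, 40 tall) 130 from the middle at its +y end. Posts at the middle reach 103 above the counter
- square_holder_mouth (a point): Centre of the mouth of the bore of the square holder (70 x 70), a white plastic block fixed to the counter, for charged cartridges. The point lies on its top face, 72 above the counter, z up. The bore is vertical and 35 across; in it a black plunger disc lies 2 to 41 below the mouth at first: its stop is set by hand, differently for each holder, and is not measured
- square_holder: The square holder with all in it, origin under its centre on the counter
- square_holder_plunger (a joint): How far the square holder's plunger is pressed down, m: 0 up, 0.010 fully home on its stop (the cartridge's foot is then 12 to 49 mm below the mouth). The plunger is stiff: it bears the cartridge's weight without moving, yields at about 8 N in all (weight included) and stays where it is pushed; a rubber pad on it gives 1 mm per 6 N
- round_holder_mouth (a point): Centre of the mouth of the bore of the round holder (78 across), a white plastic block fixed to the counter, for spent cartridges. The point lies on its top face, 72 above the counter, z up. The bore is vertical and 35 across; in it a black plunger disc lies 2 to 41 below the mouth at first: its stop is set by hand, differently for each holder, and is not measured
- round_holder: The round holder with all in it, origin under its centre on the counter
- round_holder_plunger (a joint): How far the round holder's plunger is pressed down, m: 0 up, 0.010 fully home on its stop (the cartridge's foot is then 12 to 49 mm below the mouth). The plunger is stiff: it bears the cartridge's weight without moving, yields at about 8 N in all (weight included) and stays where it is pushed; a rubber pad on it gives 1 mm per 6 N
- tart_ring: Bystander, to be left alone: thin aluminium ring, 80 across, 30 tall; origin at the middle of its underside
- spice_jar: Bystander, to be left alone: small glass jar with black lid, 48 across, 70 tall; origin at the middle of its underside
- spatula: Bystander, to be left alone: spatula lying flat, 240 long; origin at the middle of its underside
- film_carton: Bystander, to be left alone: brown carton, 60 x 180 x 50 tall; origin at the middle of its underside
Things that resemble listed ones, but are neither listed nor needed, are in the scene too. What is shaped like the cartridge but yellow is not meant. What is shaped like the round_holder but turquoise is not meant.

How it is judged:
On the way:
1. the cartridge stands upright on the pan, let go, and the beam is at rest (horizontal distance between cartridge_mid and pan_top below 0.045 m and z of cartridge in the frame of pan between 0.025 and 0.036 m and angle between cartridge's own z axis and vertical below 0.12 rad and contact force between the fingers and cartridge below 0.05 N and velocity of joint beam between -0.03 and 0.03 rad/s and contact force between cartridge and pan above 0.5 N), for 0.5 s.
At the end, for the whole second after the job is handed in: The cartridge stands upright (within 5 degrees), at rest, in the bore of the right holder (square if it weighs more than about 280 g, round if less; within 12 g of that either will do), with that holder's plunger pressed at least 8.8 of its 10 mm (angle between cartridge's own z axis and vertical below 0.09 rad and linear speed of cartridge below 0.02 m/s and ((horizontal distance between cartridge_mid and square_holder_mouth below 0.008 m and value of joint square_holder_plunger above 0.0088 m and z of cartridge_mid in the frame of square_holder_mouth below 0.048 m and contact force between cartridge and square_holder above 2.62 N) or (horizontal distance between cartridge_mid and round_holder_mouth below 0.008 m and value of joint round_holder_plunger above 0.0088 m and z of cartridge_mid in the frame of round_holder_mouth below 0.048 m and contact force between cartridge and round_holder below 2.87 N))); the robot touches nothing.
It fails at once if the cartridge is pressed on the pan with more than 20 N (contact force between cartridge and pan above 20 N).
It fails at once if the robot pushes the balance with more than 5 N (contact force between any of the arm, the fingers and balance above 5 N).
It fails at once if the cartridge is pressed into a holder with more than 25 N (contact force between cartridge and square_holder above 25 N or contact force between cartridge and round_holder above 25 N).
It fails at once if the cartridge is tipped over (angle between cartridge's own z axis and vertical above 0.7 rad).
It fails at once if a bystander is moved by more than 20 mm (distance of any of tart_ring, spice_jar, spatula, film_carton from where it was at the start of the episode above 0.02 m).
It also fails if it takes over 48 s, if anything falls off the work surface, if the arm or the gripper's body presses on something with over 40 N, if the wrist force passes 120 N, or if a joint passes its speed limit or range.

## Robot

A 6-joint arm with a two-finger parallel gripper is mounted at the origin on the work surface. World frame = base frame: x ahead of the robot, y to its left, z up, the work surface at z = 0. Lengths are in m, angles in rad, forces in N, time in s.
With the tool pointing down it reaches from about 0.25 to 0.775 m from the base axis. Payload 4 kg.
Tool frame: the origin (TCP) lies midway between the tips of the shut fingers; the grasp point (between the pads) lies 19 mm behind it; y points along the fingers, x is the direction in which the jaws open and shut, and the axes are right-handed (so a half turn about y gives the same grasp; the last joint's range is limited). The gripper opens to 94 mm and grips with 3 to 60 N. Pads are 16 mm wide; open, the fingers measure 119 mm over their backs; the gripper's body (75 mm by 177 mm) begins 78 mm behind the grasp point.
Start: joints at [1.202, 0.087, 1.371, -0, 1.684, -0.103], TCP at [0.144, 0.531, 0.206] pointing down, gripper open.
Joint ranges: [-3.1, 3.1], [-0.76, 2.03], [0.27, 2.55], [-1.08, 4.22], [0.17, 2.65], [-2.57, 2.57]. Speed limits (rad/s): [2.79, 2.79, 3.14, 3.14, 3.14, 3.14].

## Interface

Orientations are given as [roll, pitch, yaw] about the fixed x, y, z axes, in that order (R = Rz(yaw) Ry(pitch) Rx(roll)).
In Python, from bench import robot, snapshot, camera_info, ticket gives the robot as it stands.
- The arm moves only by the shell command python3 -m creep 'ROWS'. ROWS is JSON, a list of rows, each an object with "slide": the shift along the tool's x, y, z in mm, a list of three; "roll": the turn about the tool's y in degrees; "grip": the closure, from 0 (fully open) to 1 (shut). In form: [{"slide": [x, y, z], "roll": roll, "grip": grip}, ...]. A call has 1 to 20 rows; each row is the pose to reach, as a shift and turn from the pose commanded when the call began, along the tool's axes at that moment; what a row does not reach only later rows make up. A row lasts 1/12 s, in which the tool goes at most 41.7 mm and 7.16 degrees, less where a joint would pass 70% of its speed; a pose out of reach is approached as far as the arm can. A call with a gripper value outside its range is refused whole. The fingers move at their own pace and stop on an object; the grip force is fixed at half the most. Time passes only in rows, so rows that repeat a pose let the fingers close. It gives the time, the measured TCP pose, the force and the opening at its end, in the units of the state.
- robot.get_obs(): the state, without advancing time (a new reading comes with each control period).
- snapshot(name): name is "scene" or "top" or "wrist"; returns the picture (400x640x3 uint8, red, green, blue); there is no depth.
- camera_info(name): a dict with "fx", "fy", "cx", "cy" (pixels), "cam_to_world" (4x4, takes a point from camera to world coordinates). Camera axes: x right, y down, z forward; pixel columns grow to the right and rows downward; lengths in m; the calibration is good to about 2 mm. A picture is of the moment at which its call begins: read the wrist's pose just before it. camera_info takes no time and is no camera call; for the wrist camera it gives the pose at the moment of the call.
- ticket.close_job(): hands the job in, once; it reports no verdict.
The state is a dict: "time": time; "joint_positions": joint angles; "qvel": joint speeds; "joint_torque": joint torques, N m; "tool_pos": TCP position; "ee_rot": TCP orientation; "wrist_force": force on the tool from outside, world axes, zero at the start; "wrist_torque": the same for the moment, N m; "width": finger opening in m.
Only numpy, scipy, OpenCV 4.12 (cv2) and the standard library are available. Lean on these libraries where they do the work, as an engineer would, in place of code of your own. Each camera call takes 0.05 s, during which the arm holds its last target.

## Working session

There is one attempt and no reset: what is moved stays moved. The work goes in short steps, Python scripts to look and compute and a shell command to move; the robot and the scene stay as the last step left them, time stands still between calls to the robot, and variables do not carry over. Pictures are saved under pics/ and viewed, and the job is handed in when it is done.

```bash
mkdir -p pics; ls
python3 - <<'E'
from bench import robot, snapshot, camera_info
import cv2
o=robot.get_obs(); print(o)
for n in ("scene","top","wrist"):
    im=snapshot(n); cv2.imwrite(f"pics/{n}0.png",im[:,:,::-1]); c=camera_info(n); print(n,c)
E
```

```text
pics
{'time': 0.0, 'joint_positions': array([ 1.20187458e+00,  8.79550476e-02,  1.37222487e+00, -3.70760074e-06,
        1.68360348e+00, -1.03094245e-01]), 'qvel': array([ 2.40607596e-03, -5.75347502e-04, -4.36914432e-04, -3.53286516e-04,
       -5.01532501e-05,  7.83580162e-04]), 'joint_torque': array([ 1.16077435e-04, -3.40185177e+01, -3.02428222e+01,  7.16638472e-02,
        3.31637647e-02, -2.08216215e-04]), 'tool_pos': array([0.1442952 , 0.5301719 , 0.20431907]), 'ee_rot': array([-1.57057454,  0.00217949,  1.30496865]), 'wrist_force': array([-0.37476999, -1.52563654, -0.11006678]), 'wrist_torque': array([ 0.02458963,  0.02942301, -0.0034377 ]), 'width': 0.09379079809130292}
scene {'fx': 443.9647571879483, 'fy': 443.9647571879483, 'cx': 320.59787423273235, 'cy': 196.6465935777627, 'cam_to_world': array([[-0.89236761,  0.29154892, -0.34449859,  1.00176525],
       [ 0.4513081 ,  0.57474152, -0.68263694,  0.91257187],
       [-0.00102442, -0.76463809, -0.6444591 ,  0.87706973],
       [ 0.        ,  0.        ,  0.        ,  1.        ]])}
top {'fx': 384.120306897248, 'fy': 384.120306897248, 'cx': 316.95314035753296, 'cy': 200.76571024338597, 'cam_to_world': array([[-0.00325573, -0.9961494 ,  0.08761148,  0.47272546],
       [-0.99983053,  0.0016552 , -0.01833491,  0.07516526],
       [ 0.0181193 , -0.08765633, -0.99598597,  1.00367531],
       [ 0.        ,  0.        ,  0.        ,  1.        ]])}
wrist {'fx': 301.64012107606004, 'fy': 301.64012107606004, 'cx': 320.7722993685851, 'cy': 198.92858703531385, 'cam_to_world': array([[ 0.26203224,  0.93809766,  0.22652128,  0.08006441],
       [ 0.96505712, -0.2542332 , -0.06348413,  0.54884394],
       [-0.00196509,  0.23524086, -0.97193512,  0.38274161],
       [ 0.        ,  0.        ,  0.        ,  1.        ]])}
```

View pics/scene0.png

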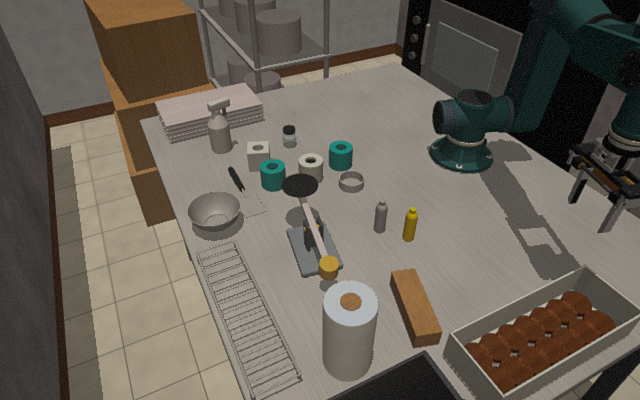

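View pics/top0.png

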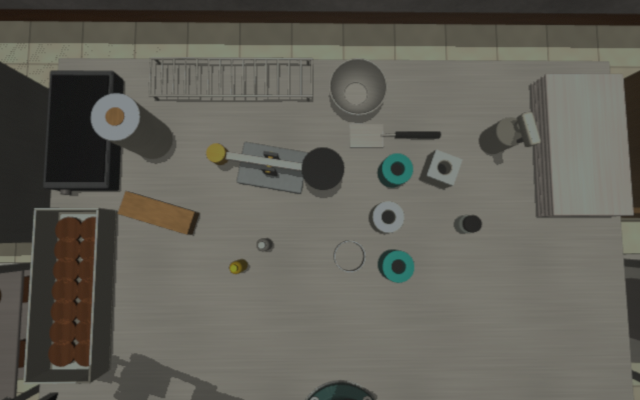

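View pics/wrist0.png

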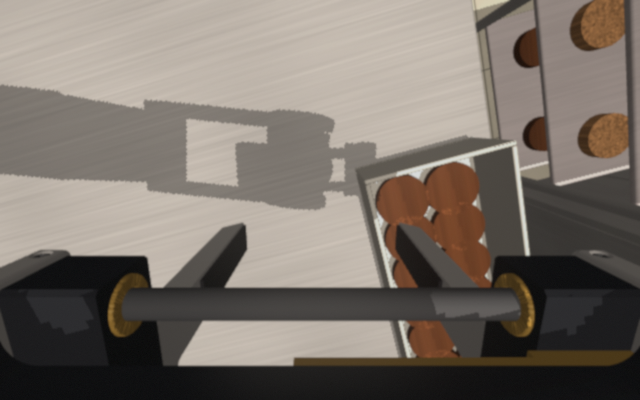

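```bash
cat > h.py <<'E'
import numpy as np, cv2
from bench import robot, snapshot, camera_info
def ray(n,uv,z,c=None):
    c=c or camera_info(n); T=c["cam_to_world"]
    d=T[:3,:3]@np.array([(uv[0]-c["cx"])/c["fx"],(uv[1]-c["cy"])/c["fy"],1]); o=T[:3,3]
    return o+d*(z-o[2])/d[2]
def proj(n,p,c=None):
    c=c or camera_info(n); T=c["cam_to_world"]
    q=T[:3,:3].T@(np.array(p)-T[:3,3]); return np.array([c["fx"]*q[0]/q[2]+c["cx"],c["fy"]*q[1]/q[2]+c["cy"]])
E
python3 - <<'E'
import cv2,numpy as np
t=cv2.imread("pics/top0.png"); s=cv2.imread("pics/scene0.png")
a=cv2.resize(t[130:290,205:325],None,fx=4,fy=4,interpolation=cv2.INTER_CUBIC)[:600]
a=cv2.resize(t[140:290,210:350],None,fx=4,fy=4,interpolation=cv2.INTER_CUBIC)
b=cv2.resize(t[140:290,330:480],None,fx=4,fy=4,interpolation=cv2.INTER_CUBIC)
c=cv2.resize(s[120:280,230:430],None,fx=3.7,fy=3.7,interpolation=cv2.INTER_CUBIC)
for n,i in zip("abc",(a,b,c)): cv2.imwrite(f"pics/crop_{n}.png",i)
E
```

```text
(no output)
```

View pics/crop_a.png

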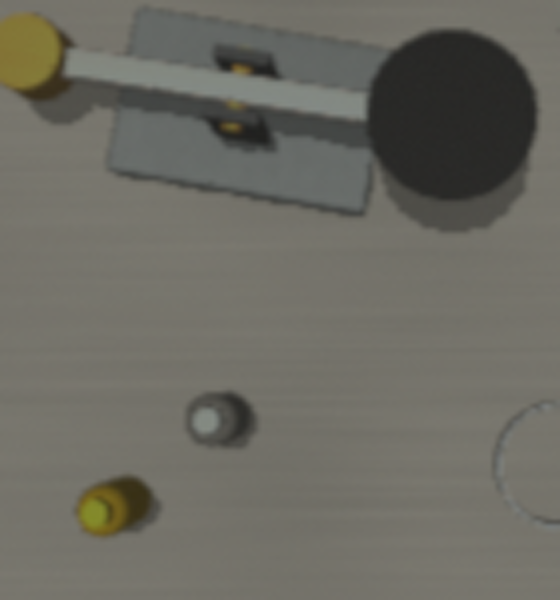

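View pics/crop_b.png

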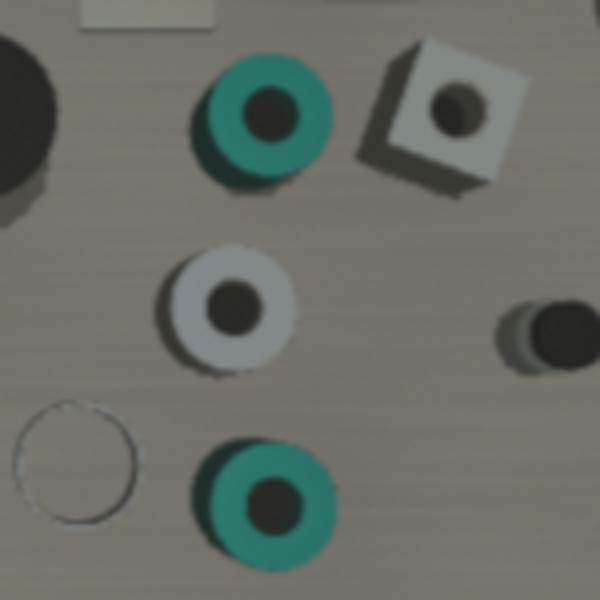

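View pics/crop_c.png

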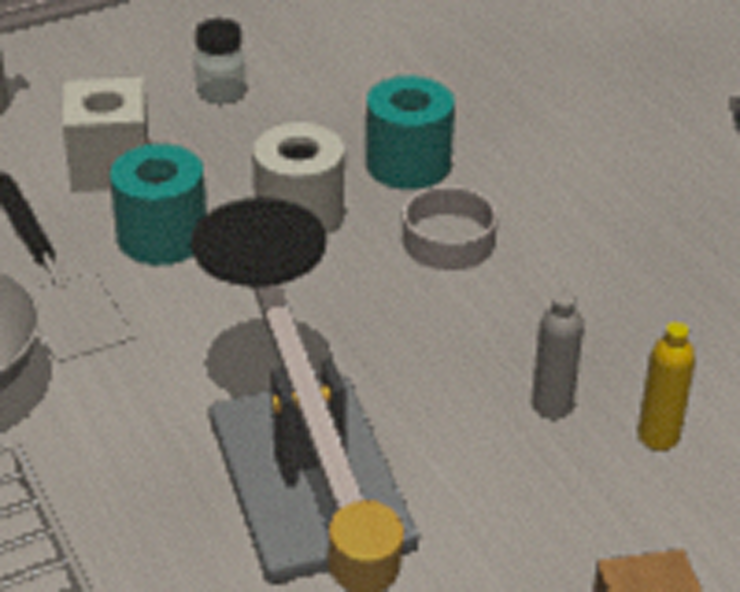

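Run:
```python
from h import *
C=camera_info("top"); S=camera_info("scene")
def q(x,y,ox,oy,f=4): return (ox+(x+.5)/f-.5, oy+(y+.5)/f-.5)
t=cv2.imread("pics/top0.png"); s=cv2.imread("pics/scene0.png")
print("cart top", ray("top",q(207,420,210,140),.110,C), "scene neck top", ray("scene",q(564,302,230,120,3.7),.110,S))
print("scene foot back", [ray("scene",q(x,410,230,120,3.7),0,S) for x in (533,575)])
def cen(mask):
    n,l,st,ce=cv2.connectedComponentsWithStats(mask.astype('uint8'));
    return [(ce[i],st[i,4],st[i,2:4]) for i in range(1,n) if st[i,4]>30]
# white tops
hsv=cv2.cvtColor(t,cv2.COLOR_BGR2HSV)
for nm,(x0,y0,x1,y1),z in(("sq",(420,145,470,190),.072),("rd",(368,197,410,240),.072)):
    g=hsv[y0:y1,x0:x1,2]; print(nm,g.max(),np.median(g))
    bore=cen(g<75)
    for c,a,w in bore: print(' dark',c+[x0,y0],a,w)
    m=(g>122).astype('uint8'); cs,_=cv2.findContours(m,cv2.RETR_EXTERNAL,cv2.CHAIN_APPROX_NONE)
    k=max(cs,key=cv2.contourArea); h=cv2.convexHull(k)
    if nm=="sq": r=cv2.minAreaRect(h)
    else: r=cv2.fitEllipse(h)
    u=np.array(r[0])+[x0,y0]; print(nm,r,u,ray("top",u,z,C))
g=hsv[140:200,295:350,2]; 
m=(g<60).astype('uint8'); cs,_=cv2.findContours(m,cv2.RETR_EXTERNAL,cv2.CHAIN_APPROX_NONE); k=max(cs,key=cv2.contourArea)
r=cv2.fitEllipse(cv2.convexHull(k)); u=np.array(r[0])+[295,140]; print("pan",r,u,ray("top",u,.128,C))
# brass poise
m=cv2.inRange(hsv,(15,120,80),(35,255,255)); 
for c,a,w in cen(m): print("yel",c,a,w)
for nm,p in(("sq",(103,102)),("rd",(299,149))): print(nm,"scene bore",ray("scene",q(*p,230,120,3.7),.072,S))
print("pan scene",ray("scene",q(259,241,230,120,3.7),.126,S))
```

```text
cart top [0.44999061 0.18726624 0.11      ] scene neck top [0.45512283 0.19059319 0.11      ]
scene foot back [array([0.46636366, 0.18261606, 0.        ]), array([0.43791065, 0.19704325, 0.        ])]
sq 137 118.0
 dark [430.77076412 174.31229236] 301 [31 38]
 dark [443.91603053 167.21374046] 131 [13 13]
sq ((24.897262573242188, 21.77397346496582), (28.44099998474121, 27.738752365112305), 20.556047439575195) [444.89726257 166.77397346] [ 0.6384197  -0.25826353  0.072     ]
rd 139 118.0
 dark [372.75       220.97619048] 84 [14 27]
 dark [388.07142857 216.66428571] 140 [13 14]
rd ((20.60927963256836, 19.409046173095703), (30.415374755859375, 31.474365234375), 145.74156188964844) [388.60927963 216.40904617] [ 0.51615469 -0.11635749  0.072     ]
pan ((27.27234649658203, 28.519264221191406), (41.70535659790039, 42.26228332519531), 100.82537841796875) [322.2723465  168.51926422] [0.624397   0.04653124 0.128     ]
yel [114.42056075 116.25700935] 214 [17 16]
yel [215.73188406 152.61594203] 276 [19 19]
yel [156.0997552  212.30171359] 1634 [75 42]
yel [235.3  267.35] 120 [12 13]
sq scene bore [ 0.64169132 -0.25483305  0.072     ]
rd scene bore [ 0.5193786  -0.11326322  0.072     ]
pan scene [0.62841567 0.04670936 0.126     ]
```

The one meant is the bare steel cartridge at top (264,244). The lookalike at (236,267) is yellow, so it is out. The white round holder is at (388,217) and the white square one at (445,168). The turquoise rings at (398,170) and (398,267) are decoys. The crops confirm all of this, so I'm moving above the cartridge.

```bash
python3 -m creep '[{"slide":[-125,0,-194],"roll":17,"grip":0},{"slide":[-125,0,-194],"roll":17,"grip":0},{"slide":[-125,0,-194],"roll":17,"grip":0},{"slide":[-249,0,-387],"roll":33,"grip":0},{"slide":[-249,0,-387],"roll":33,"grip":0},{"slide":[-249,0,-387],"roll":33,"grip":0},{"slide":[-249,0,-387],"roll":33,"grip":0},{"slide":[-249,0,-387],"roll":33,"grip":0},{"slide":[-249,0,-387],"roll":33,"grip":0},{"slide":[-249,0,-387],"roll":33,"grip":0},{"slide":[-249,0,-387],"roll":33,"grip":0},{"slide":[-249,0,-387],"roll":33,"grip":0},{"slide":[-249,0,-387],"roll":33,"grip":0},{"slide":[-249,0,-387],"roll":33,"grip":0},{"slide":[-249,0,-387],"roll":33,"grip":0},{"slide":[-249,0,-387],"roll":33,"grip":0}]'
python3 - <<'E'
from h import *
o=robot.get_obs();print(o["time"],o["tool_pos"],o["ee_rot"],o["wrist_force"])
c=camera_info("wrist");im=snapshot("wrist");cv2.imwrite("pics/w1.png",im[:,:,::-1]); np.save("w1.npy",c)
print(proj("wrist",[.4525,.189,.11],c),proj("wrist",o["tool_pos"],c),proj("wrist",[.4525,.189,.0],c))
E
```

```text
time: 1.48
tool_pos: [0.4515, 0.1901, 0.2056]
ee_rot: [-1.57, -0.0, 0.732]
wrist_force: [0.0, 0.8, 0.5]
width: 0.094
1.4833 [0.45151099 0.19011591 0.20555256] [-1.57040033e+00 -2.17321665e-04  7.31638888e-01] [0.03859623 0.8087466  0.46124658]
[319.49987396 201.65883337] [318.88455845 236.5546883 ] [319.85213233 180.85505086]
```

View pics/w1.png

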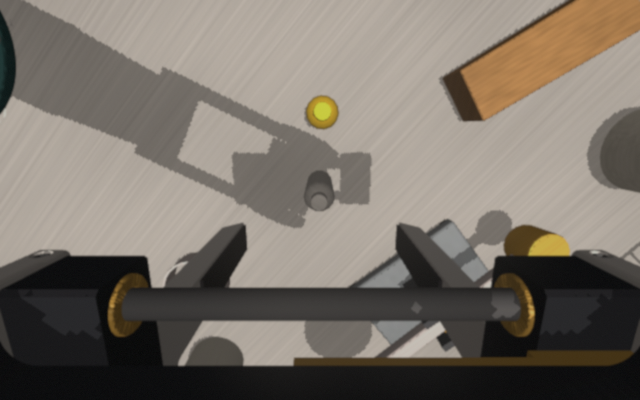

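The cartridge's neck is at (319,201) in the wrist view, where I predicted it. I'll descend until the tips are about 58 mm above the counter and grip.

```bash
python3 -m creep '[{"slide":[0,40,-1.5],"roll":0,"grip":0},{"slide":[0,80,-1.5],"roll":0,"grip":0},{"slide":[0,115,-1.5],"roll":0,"grip":0},{"slide":[0,140,-1.5],"roll":0,"grip":0},{"slide":[0,147,-1.5],"roll":0,"grip":0},{"slide":[0,147,-1.5],"roll":0,"grip":0},{"slide":[0,147,-1.5],"roll":0,"grip":1},{"slide":[0,147,-1.5],"roll":0,"grip":1},{"slide":[0,147,-1.5],"roll":0,"grip":1},{"slide":[0,147,-1.5],"roll":0,"grip":1},{"slide":[0,147,-1.5],"roll":0,"grip":1},{"slide":[0,147,-1.5],"roll":0,"grip":1},{"slide":[0,147,-1.5],"roll":0,"grip":1},{"slide":[0,147,-1.5],"roll":0,"grip":1}]'
```

```text
time: 2.7
tool_pos: [0.4536, 0.1877, 0.0586]
ee_rot: [-1.571, -0.0, 0.729]
wrist_force: [0.5, 0.5, 0.8]
width: 0.0439
```

```bash
python3 -m creep '[{"slide":[0,0,0],"roll":0,"grip":1},{"slide":[0,0,0],"roll":0,"grip":1},{"slide":[0,0,0],"roll":0,"grip":1},{"slide":[0,0,0],"roll":0,"grip":1},{"slide":[0,0,0],"roll":0,"grip":1}]'
```

```text
time: 3.12
tool_pos: [0.4533, 0.1875, 0.0584]
ee_rot: [-1.571, 0.001, 0.729]
wrist_force: [-0.8, -1.3, 0.6]
width: 0.0313
```

```bash
python3 -m creep '[{"slide":[0,-8,0],"roll":0,"grip":1},{"slide":[0,-30,0],"roll":0,"grip":1},{"slide":[0,-60,0],"roll":0,"grip":1},{"slide":[0,-90,0],"roll":0,"grip":1},{"slide":[0,-120,0],"roll":0,"grip":1},{"slide":[0,-145,0],"roll":0,"grip":1},{"slide":[0,-160,0],"roll":0,"grip":1},{"slide":[0,-166,0],"roll":0,"grip":1},{"slide":[0,-166,0],"roll":0,"grip":1}]'
python3 - <<'E'
from h import *
o=robot.get_obs();print(o["tool_pos"],o["wrist_force"],o["width"])
E
python3 -m creep '[{"slide":[3,0,-15],"roll":0,"grip":1},{"slide":[7,0,-45],"roll":0,"grip":1},{"slide":[13,0,-80],"roll":0,"grip":1},{"slide":[18,0,-115],"roll":0,"grip":1},{"slide":[24,0,-150],"roll":0,"grip":1},{"slide":[29,0,-180],"roll":0,"grip":1},{"slide":[33,0,-205],"roll":0,"grip":1},{"slide":[35,0,-216],"roll":0,"grip":1},{"slide":[35,0,-220],"roll":0,"grip":1},{"slide":[35,0,-220],"roll":0,"grip":1},{"slide":[35,0,-220],"roll":0,"grip":1}]'
python3 - <<'E'
from h import *
o=robot.get_obs();print(o["time"],o["tool_pos"],o["ee_rot"],o["wrist_force"],o["width"])
for n in ("wrist","scene","top"):
    im=snapshot(n);cv2.imwrite(f"pics/p1{n}.png",im[:,:,::-1])
E
```

```text
time: 3.87
tool_pos: [0.4542, 0.1879, 0.2261]
ee_rot: [-1.572, -0.003, 0.729]
wrist_force: [-0.0, 1.0, -3.4]
width: 0.0316
[0.45415177 0.18794603 0.22609682] [-0.02009971  0.97242985 -3.40636565] 0.031590992930328125
time: 4.78
tool_pos: [0.6253, 0.0475, 0.2235]
ee_rot: [-1.569, 0.001, 0.73]
wrist_force: [0.3, -0.3, -3.3]
width: 0.0315
4.7833 [0.62526355 0.04749512 0.22353842] [-1.56869571e+00  1.22429923e-03  7.29586280e-01] [ 0.272266   -0.34741923 -3.34354441] 0.031473082526935675
```

View pics/p1scene.png

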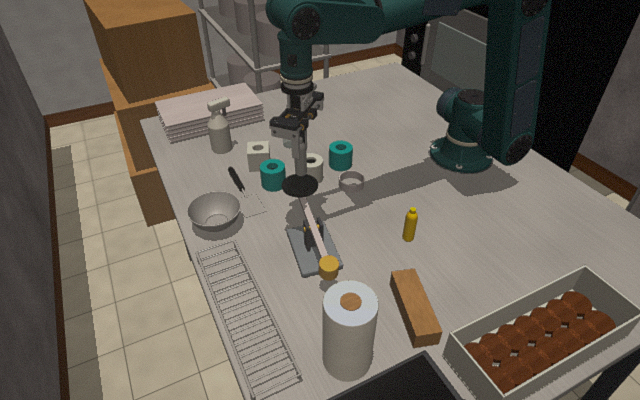

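View pics/p1wrist.png

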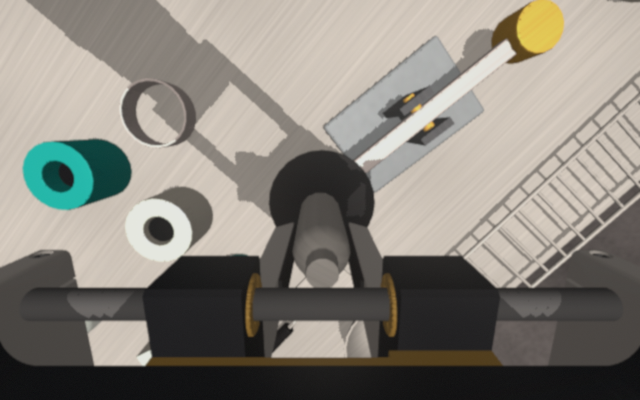

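```bash
python3 -m creep '[{"slide":[0,10,0],"roll":0,"grip":1},{"slide":[0,22,0],"roll":0,"grip":1},{"slide":[0,29,0],"roll":0,"grip":1},{"slide":[0,33,0],"roll":0,"grip":1},{"slide":[0,35,0],"roll":0,"grip":1},{"slide":[0,37,0],"roll":0,"grip":1},{"slide":[0,39,0],"roll":0,"grip":1},{"slide":[0,41,0],"roll":0,"grip":1},{"slide":[0,41,0],"roll":0,"grip":1},{"slide":[0,41,0],"roll":0,"grip":1}]'
python3 -m creep '[{"slide":[0,2,0],"roll":0,"grip":1},{"slide":[0,4,0],"roll":0,"grip":1},{"slide":[0,6,0],"roll":0,"grip":1},{"slide":[0,8,0],"roll":0,"grip":1},{"slide":[0,10,0],"roll":0,"grip":1},{"slide":[0,10,0],"roll":0,"grip":1},{"slide":[0,10,0],"roll":0,"grip":1}]'
```

```text
time: 5.77
tool_pos: [0.6262, 0.0467, 0.1843]
ee_rot: [-1.572, -0.0, 0.729]
wrist_force: [-1.2, -0.8, -1.0]
width: 0.0313
time: 6.35
tool_pos: [0.6262, 0.0467, 0.1732]
ee_rot: [-1.571, 0.0, 0.729]
wrist_force: [-0.9, -1.7, -0.7]
width: 0.0317
```

```bash
python3 -m creep '[{"slide":[0,2,0],"roll":0,"grip":1},{"slide":[0,4,0],"roll":0,"grip":1},{"slide":[0,6,0],"roll":0,"grip":1},{"slide":[0,8,0],"roll":0,"grip":1},{"slide":[0,9,0],"roll":0,"grip":1},{"slide":[0,9,0],"roll":0,"grip":1}]'
python3 -m creep '[{"slide":[0,1,0],"roll":0,"grip":1},{"slide":[0,1,0],"roll":0,"grip":1},{"slide":[0,1,0],"roll":0,"grip":1}]'
python3 - <<'E'
from h import *
o=robot.get_obs();print(o["time"],o["tool_pos"],o["wrist_force"],o["width"])
im=snapshot("scene");cv2.imwrite("pics/p2.png",cv2.resize(im[100:300,220:420,::-1],None,fx=3,fy=3,interpolation=cv2.INTER_CUBIC))
E
```

```text
time: 6.85
tool_pos: [0.6263, 0.0471, 0.1641]
ee_rot: [-1.571, -0.001, 0.729]
wrist_force: [0.3, -0.5, 0.1]
width: 0.0313
time: 7.1
tool_pos: [0.6263, 0.0471, 0.1636]
ee_rot: [-1.571, -0.001, 0.729]
wrist_force: [0.3, -0.3, -1.0]
width: 0.0309
7.1 [0.62632546 0.04708048 0.16359466] [ 0.29556726 -0.29518247 -0.95580727] 0.030920881657530014
```

View pics/p2.png

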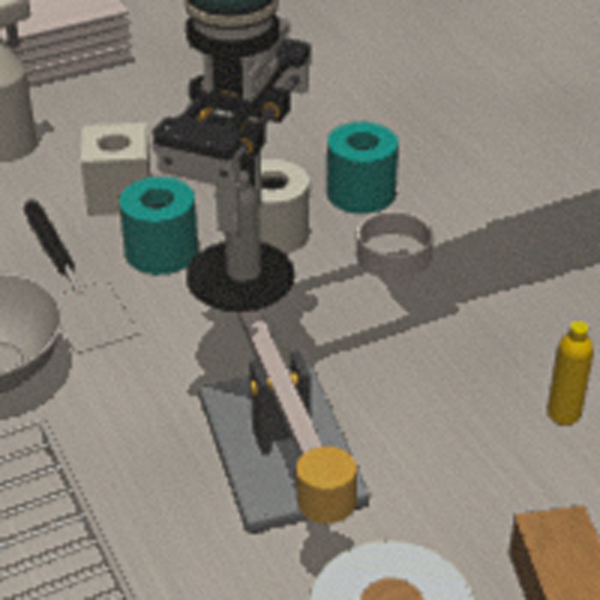

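```bash
python3 -m creep '[{"slide":[0,0,0],"roll":0,"grip":0.4},{"slide":[0,0,0],"roll":0,"grip":0.4},{"slide":[0,0,0],"roll":0,"grip":0.4},{"slide":[0,0,0],"roll":0,"grip":0.4},{"slide":[0,0,0],"roll":0,"grip":0.4},{"slide":[0,0,0],"roll":0,"grip":0.4},{"slide":[0,0,0],"roll":0,"grip":0.4},{"slide":[0,0,0],"roll":0,"grip":0.4},{"slide":[0,0,0],"roll":0,"grip":0.4},{"slide":[0,0,0],"roll":0,"grip":0.4},{"slide":[0,0,0],"roll":0,"grip":0.4},{"slide":[0,0,0],"roll":0,"grip":0.4}]'
python3 - <<'E'
from h import *
o=robot.get_obs();print(o["time"],o["tool_pos"],o["wrist_force"],o["width"])
im=snapshot("scene");cv2.imwrite("pics/p3.png",cv2.resize(im[100:300,220:420,::-1],None,fx=3,fy=3,interpolation=cv2.INTER_CUBIC))
im=snapshot("wrist");cv2.imwrite("pics/p3w.png",im[:,:,::-1])
E
```

```text
time: 8.15
tool_pos: [0.6261, 0.0469, 0.1635]
ee_rot: [-1.571, -0.0, 0.729]
wrist_force: [-0.1, 1.2, 1.0]
width: 0.056
8.15 [0.62614306 0.04690574 0.16347738] [-0.05693285  1.18146191  0.9839181 ] 0.05603242515774409
```

View pics/p3.png

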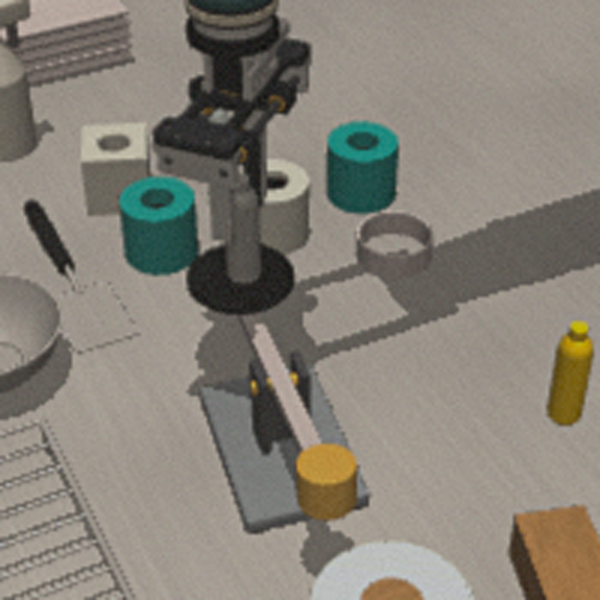

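View pics/p3w.png

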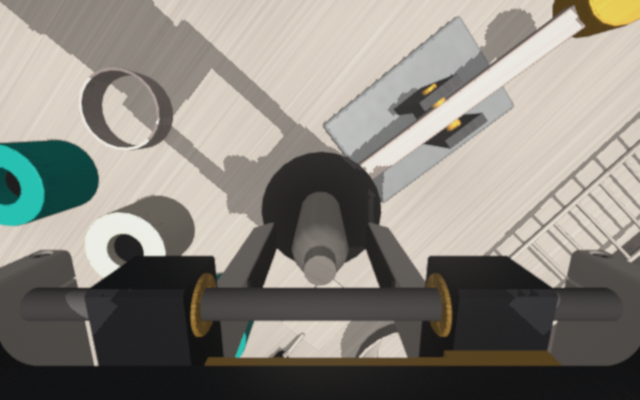

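The cartridge stands free on the pan and the pan is down. I'll wait and check that it stays there.

```bash
python3 -m creep '[{"slide":[0,0,0],"roll":0,"grip":0.4},{"slide":[0,0,0],"roll":0,"grip":0.4},{"slide":[0,0,0],"roll":0,"grip":0.4},{"slide":[0,0,0],"roll":0,"grip":0.4},{"slide":[0,0,0],"roll":0,"grip":0.4},{"slide":[0,0,0],"roll":0,"grip":0.4},{"slide":[0,0,0],"roll":0,"grip":0.4},{"slide":[0,0,0],"roll":0,"grip":0.4},{"slide":[0,0,0],"roll":0,"grip":0.4},{"slide":[0,0,0],"roll":0,"grip":0.4},{"slide":[0,0,0],"roll":0,"grip":0.4},{"slide":[0,0,0],"roll":0,"grip":0.4},{"slide":[0,0,0],"roll":0,"grip":0.4},{"slide":[0,0,0],"roll":0,"grip":0.4},{"slide":[0,0,0],"roll":0,"grip":0.4},{"slide":[0,0,0],"roll":0,"grip":0.4},{"slide":[0,0,0],"roll":0,"grip":0.4},{"slide":[0,0,0],"roll":0,"grip":0.4},{"slide":[0,0,0],"roll":0,"grip":0.4},{"slide":[0,0,0],"roll":0,"grip":0.4}]'
python3 - <<'E'
from h import *
im=snapshot("scene");b=cv2.resize(im[100:300,220:420,::-1],None,fx=3,fy=3,interpolation=cv2.INTER_CUBIC);cv2.imwrite("pics/p4.png",b)
a=cv2.imread("pics/p3.png"); d=cv2.absdiff(a,b); print("max diff",d.max(), (d>40).sum())
hsv=cv2.cvtColor(im[:,:,::-1].copy(),cv2.COLOR_BGR2HSV)
for n,f in(("start","pics/scene0.png"),("now",None)):
    i=cv2.imread(f) if f else im[:,:,::-1].copy()
    m=cv2.inRange(cv2.cvtColor(i,cv2.COLOR_BGR2HSV),(15,120,80),(35,255,255))[245:285,310:350]; print(n,np.argwhere(m).mean(0)+[245,310])
E
```

```text
time: 9.92
tool_pos: [0.6261, 0.0469, 0.1634]
ee_rot: [-1.571, -0.0, 0.729]
wrist_force: [0.0, 1.1, -0.1]
width: 0.0563
max diff 31 0
start [267.03921569 328.37254902]
now [259.89655172 328.49195402]
```

The pan stays down and the picture has not changed, so the cartridge is charged and goes in the square holder at top (445,168). I'll regrip and lift.

```bash
python3 -m creep '[{"slide":[0,0,0],"roll":0,"grip":1},{"slide":[0,0,0],"roll":0,"grip":1},{"slide":[0,0,0],"roll":0,"grip":1},{"slide":[0,0,0],"roll":0,"grip":1},{"slide":[0,0,0],"roll":0,"grip":1},{"slide":[0,0,0],"roll":0,"grip":1},{"slide":[0,0,0],"roll":0,"grip":1},{"slide":[0,0,0],"roll":0,"grip":1},{"slide":[0,0,0],"roll":0,"grip":1}]'
python3 -m creep '[{"slide":[0,-5,0],"roll":0,"grip":1},{"slide":[0,-15,0],"roll":0,"grip":1},{"slide":[0,-30,0],"roll":0,"grip":1},{"slide":[0,-45,0],"roll":0,"grip":1},{"slide":[0,-55,0],"roll":0,"grip":1},{"slide":[0,-60,0],"roll":0,"grip":1},{"slide":[0,-60,0],"roll":0,"grip":1},{"slide":[0,-60,0],"roll":0,"grip":1}]'
python3 - <<'E'
from h import *
o=robot.get_obs();print(o["time"],o["tool_pos"],o["ee_rot"],o["wrist_force"],o["width"])
y=o["ee_rot"][2];d=np.array([.68,-.30])-o["tool_pos"][:2];print("slide x,z mm",1e3*(d@[np.cos(y),np.sin(y)]),1e3*(d@[-np.sin(y),np.cos(y)]))
E
```

```text
time: 10.72
tool_pos: [0.6261, 0.0468, 0.1635]
ee_rot: [-1.571, 0.0, 0.729]
wrist_force: [0.1, -1.4, -0.3]
width: 0.0315
time: 11.38
tool_pos: [0.626, 0.047, 0.2231]
ee_rot: [-1.57, 0.0, 0.729]
wrist_force: [-0.2, -0.3, -3.4]
width: 0.0313
11.3833 [0.62602522 0.04697317 0.22308967] [-1.57027574e+00  2.98507879e-04  7.29134874e-01] [-0.19535933 -0.28939325 -3.35841359] 0.03134352986294186
slide x,z mm -190.91035121152314 -294.7149422844359
```

```bash
python3 -m creep '[{"slide":[-8,0,-13],"roll":0,"grip":1},{"slide":[-25,0,-38],"roll":0,"grip":1},{"slide":[-45,0,-70],"roll":0,"grip":1},{"slide":[-65,0,-100],"roll":0,"grip":1},{"slide":[-85,0,-131],"roll":0,"grip":1},{"slide":[-105,0,-162],"roll":0,"grip":1},{"slide":[-125,0,-193],"roll":0,"grip":1},{"slide":[-145,0,-224],"roll":0,"grip":1},{"slide":[-165,10,-255],"roll":0,"grip":1},{"slide":[-180,25,-278],"roll":0,"grip":1},{"slide":[-189,45,-291],"roll":0,"grip":1},{"slide":[-191,62,-295],"roll":0,"grip":1},{"slide":[-191,70,-295],"roll":0,"grip":1},{"slide":[-191,73,-295],"roll":0,"grip":1},{"slide":[-191,73,-295],"roll":0,"grip":1},{"slide":[-191,73,-295],"roll":0,"grip":1}]'
python3 - <<'E'
from h import *
o=robot.get_obs();print(o["time"],o["tool_pos"],o["ee_rot"],o["wrist_force"],o["width"])
c=camera_info("wrist");np.save("w5.npy",c);np.save("o5.npy",o);im=snapshot("wrist");cv2.imwrite("pics/w5.png",im[:,:,::-1])
print(proj("wrist",[.64,-.2565,.072],c))
E
```

```text
time: 12.72
tool_pos: [0.6805, -0.2997, 0.1515]
ee_rot: [-1.572, -0.001, 0.73]
wrist_force: [0.0, -1.0, -2.4]
width: 0.0316
12.7167 [ 0.68054583 -0.29973729  0.15153758] [-1.57183011e+00 -5.54543855e-04  7.30059965e-01] [ 0.00742504 -1.03852175 -2.39299804] 0.03156523277582509
[317.75134318 135.79985994]
```

View pics/w5.png

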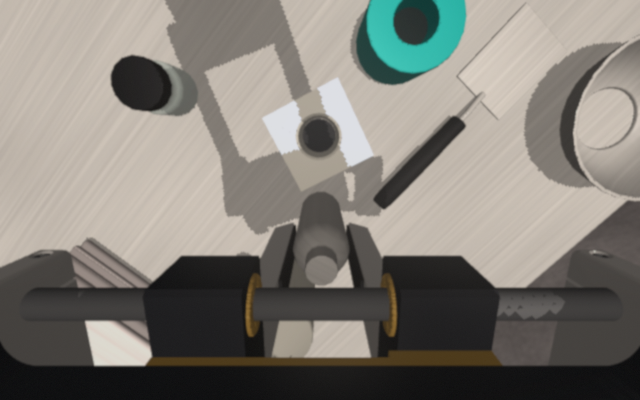

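Run:
```python
from h import *
i=cv2.imread("pics/w5.png")
a=cv2.resize(i[70:200,250:390],None,fx=5,fy=5,interpolation=cv2.INTER_CUBIC)[:,:]
cv2.imwrite("pics/w5a.png",cv2.resize(i[70:185,250:390],None,fx=5,fy=5,interpolation=cv2.INTER_CUBIC))
cv2.imwrite("pics/w5b.png",cv2.resize(i[180:290,260:380],None,fx=5,fy=5,interpolation=cv2.INTER_CUBIC))
```

```text
(no output)
```

View pics/w5a.png

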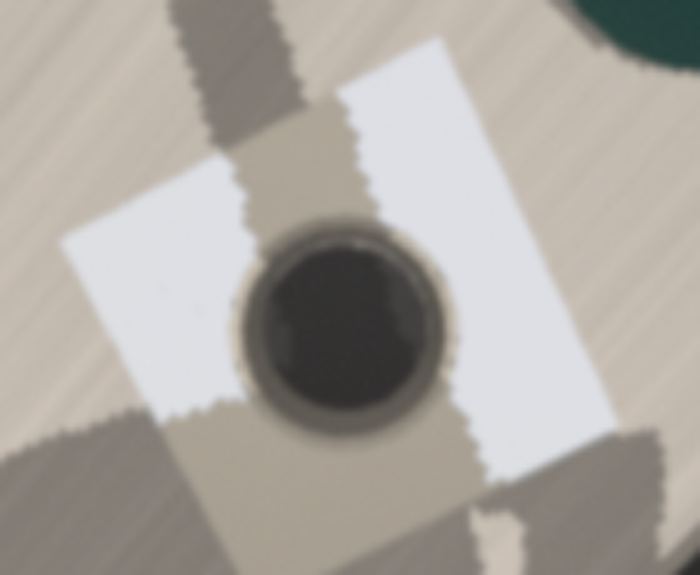

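View pics/w5b.png

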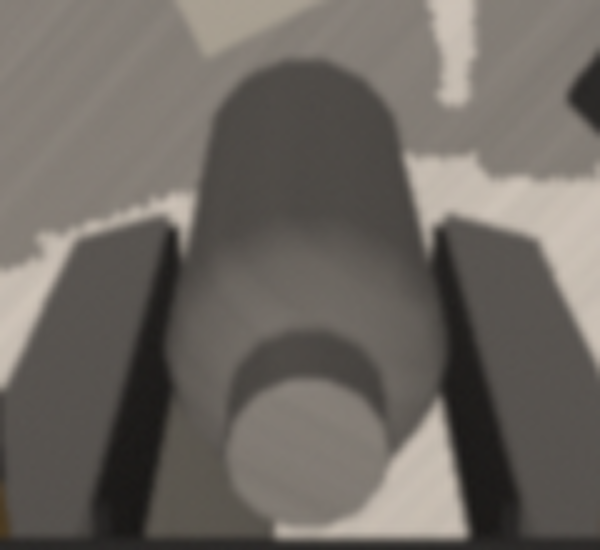

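Run:
```python
from h import *
c=np.load("w5.npy",allow_pickle=True).item();o=np.load("o5.npy",allow_pickle=True).item()
p=o["tool_pos"];y=o["ee_rot"][2];X=np.array([np.cos(y),np.sin(y)]);Z=np.array([-np.sin(y),np.cos(y)])
m=ray("wrist",(318.4,135.4),.072,c);print("mouth",m)
for dz in(.047,.0495,.052):
    n=ray("wrist",(321.0,270.0),p[2]+dz,c);d=n[:2]-p[:2];print("neck in tool x,z mm",1e3*d@X,1e3*d@Z)
d=m[:2]-p[:2];print("mouth in tool",1e3*d@X,1e3*d@Z)
# foot far-edge point: apex of arc at body radius, 4 mm above foot
for rz,r in((.004,.016),(0,.015)):
    q=ray("wrist",(320.5+.3,180+58.5/5-.5),p[2]-.0605+rz,c)[:2]-p[:2];print("foot edge",1e3*q@X,1e3*q@Z, 'minus r',1e3*(q@Z-r))
```

```text
mouth [ 0.64018592 -0.25589373  0.072     ]
neck in tool x,z mm 1.2613237553652612 1.0301601749961977
neck in tool x,z mm 1.2576466405369255 2.3008105613402816
neck in tool x,z mm 1.253969525708553 3.571460947684324
mouth in tool -0.8336623074981752 59.58595059824331
foot edge 1.1947013473569377 16.85748827022182 minus r 0.8574882702218206
foot edge 1.1968525526817466 15.991436869012913 minus r 0.9914368690129155
```

The bore mouth is at wrist (318,135) and the neck at (321,270), which puts the mouth about (-2, +58.5) mm from the cartridge in tool x and z. I'll move over it.

```bash
python3 -m creep '[{"slide":[0,0,10],"roll":0,"grip":1},{"slide":[-1,0,28],"roll":0,"grip":1},{"slide":[-1.5,0,45],"roll":0,"grip":1},{"slide":[-2,0,55],"roll":0,"grip":1},{"slide":[-2,0,58.5],"roll":0,"grip":1},{"slide":[-2,0,58.5],"roll":0,"grip":1},{"slide":[-2,8,58.5],"roll":0,"grip":1},{"slide":[-2,14,58.5],"roll":0,"grip":1},{"slide":[-2,16,58.5],"roll":0,"grip":1},{"slide":[-2,16,58.5],"roll":0,"grip":1},{"slide":[-2,16,58.5],"roll":0,"grip":1}]'
python3 - <<'E'
from h import *
o=robot.get_obs();print(o["time"],o["tool_pos"],o["ee_rot"],o["wrist_force"],o["width"])
for n in ("wrist","scene"):
    i=snapshot(n)[:,:,::-1]; i=i[130:290,220:420] if n=="wrist" else i[80:200,220:340]
    cv2.imwrite(f"pics/x6{n}.png",cv2.resize(i,None,fx=4 if n=="scene" else 3.7,fy=4 if n=="scene" else 3.7,interpolation=cv2.INTER_CUBIC))
E
```

```text
time: 13.68
tool_pos: [0.6396, -0.2582, 0.1333]
ee_rot: [-1.569, 0.001, 0.729]
wrist_force: [0.1, 0.0, -3.4]
width: 0.0312
13.6833 [ 0.63957636 -0.25824327  0.1332821 ] [-1.56918064e+00  5.44915488e-04  7.28692580e-01] [ 0.06754731  0.01125747 -3.40070614] 0.031174884496323715
```

View pics/x6wrist.png

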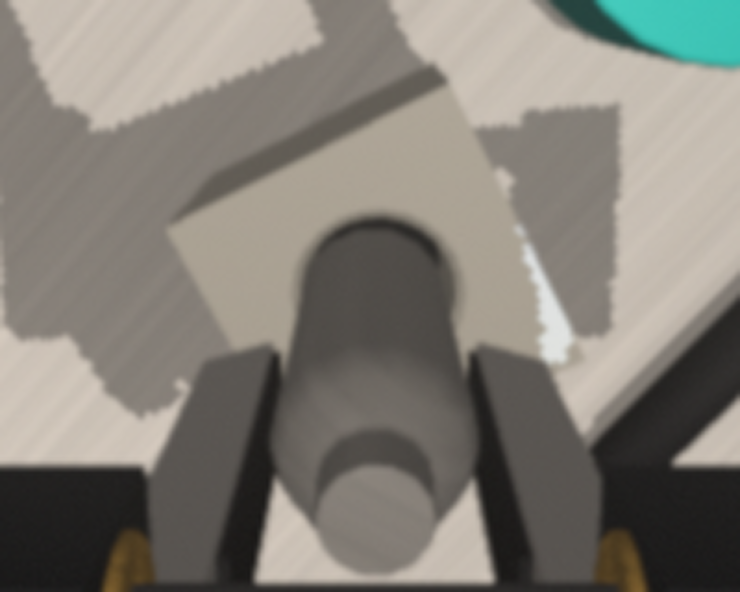

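View pics/x6scene.png

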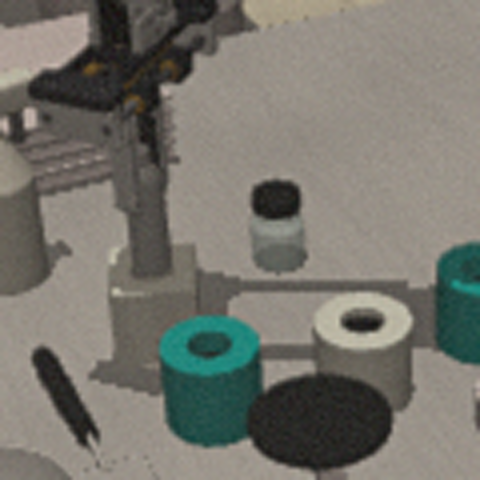

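```bash
python3 -m creep '[{"slide":[0,2,0.3],"roll":0,"grip":1},{"slide":[0,3,0.3],"roll":0,"grip":1},{"slide":[0,3,0.3],"roll":0,"grip":1}]'
python3 -m creep '[{"slide":[0,1,0],"roll":0,"grip":1},{"slide":[0,2,0],"roll":0,"grip":1},{"slide":[0,2,0],"roll":0,"grip":1}]'
python3 -m creep '[{"slide":[0,1,0],"roll":0,"grip":1},{"slide":[0,2,0],"roll":0,"grip":1},{"slide":[0,2,0],"roll":0,"grip":1}]'
```

```text
time: 14.03
tool_pos: [0.6395, -0.2578, 0.1312]
ee_rot: [-1.57, 0.0, 0.729]
wrist_force: [0.1, 0.0, -3.4]
width: 0.0314
time: 14.28
tool_pos: [0.6394, -0.2577, 0.1292]
ee_rot: [-1.57, 0.0, 0.729]
wrist_force: [0.3, -0.7, -2.0]
width: 0.0313
time: 14.53
tool_pos: [0.6394, -0.2578, 0.1272]
ee_rot: [-1.57, 0.0, 0.729]
wrist_force: [-0.4, 0.2, -2.6]
width: 0.0314
```

```bash
for k in 1; do python3 -m creep '[{"slide":[0,1,0],"roll":0,"grip":1},{"slide":[0,2,0],"roll":0,"grip":1},{"slide":[0,2,0],"roll":0,"grip":1}]'; python3 -m creep '[{"slide":[0,1,0],"roll":0,"grip":1},{"slide":[0,2,0],"roll":0,"grip":1},{"slide":[0,2,0],"roll":0,"grip":1}]';  python3 -m creep '[{"slide":[0,1,0],"roll":0,"grip":1},{"slide":[0,2,0],"roll":0,"grip":1},{"slide":[0,2,0],"roll":0,"grip":1}]'; done | grep -v width
```

```text
time: 14.78
tool_pos: [0.6394, -0.2578, 0.1251]
ee_rot: [-1.57, 0.0, 0.729]
wrist_force: [0.5, 0.0, -3.2]
time: 15.03
tool_pos: [0.6394, -0.2577, 0.1231]
ee_rot: [-1.57, 0.0, 0.729]
wrist_force: [0.1, -0.1, -3.5]
time: 15.28
tool_pos: [0.6394, -0.2578, 0.1211]
ee_rot: [-1.57, 0.0, 0.729]
wrist_force: [0.2, -0.1, -3.2]
```

```bash
(python3 -m creep '[{"slide":[0,1,0],"roll":0,"grip":1},{"slide":[0,2,0],"roll":0,"grip":1},{"slide":[0,2,0],"roll":0,"grip":1}]'; python3 -m creep '[{"slide":[0,1,0],"roll":0,"grip":1},{"slide":[0,2,0],"roll":0,"grip":1},{"slide":[0,2,0],"roll":0,"grip":1}]';  python3 -m creep '[{"slide":[0,1,0],"roll":0,"grip":1},{"slide":[0,2,0],"roll":0,"grip":1},{"slide":[0,2,0],"roll":0,"grip":1}]') | grep -v ee_rot
```

```text
time: 15.53
tool_pos: [0.6394, -0.2578, 0.1191]
wrist_force: [-0.2, 0.1, -2.7]
width: 0.0312
time: 15.78
tool_pos: [0.6394, -0.2578, 0.1171]
wrist_force: [0.2, 0.2, -4.1]
width: 0.0315
time: 16.03
tool_pos: [0.6394, -0.2577, 0.1151]
wrist_force: [0.3, 1.0, -3.4]
width: 0.0313
```

```bash
(python3 -m creep '[{"slide":[0,1,0],"roll":0,"grip":1},{"slide":[0,2,0],"roll":0,"grip":1},{"slide":[0,2,0],"roll":0,"grip":1}]'; python3 -m creep '[{"slide":[0,1,0],"roll":0,"grip":1},{"slide":[0,2,0],"roll":0,"grip":1},{"slide":[0,2,0],"roll":0,"grip":1}]') | grep -v ee_rot
```

```text
time: 16.28
tool_pos: [0.6394, -0.2577, 0.1131]
wrist_force: [-0.1, 0.4, -3.5]
width: 0.031
time: 16.53
tool_pos: [0.6394, -0.2578, 0.1111]
wrist_force: [-0.3, -0.4, -3.0]
width: 0.0313
```

```bash
(python3 -m creep '[{"slide":[0,1,0],"roll":0,"grip":1},{"slide":[0,2,0],"roll":0,"grip":1},{"slide":[0,2,0],"roll":0,"grip":1}]'; python3 -m creep '[{"slide":[0,1,0],"roll":0,"grip":1},{"slide":[0,2,0],"roll":0,"grip":1},{"slide":[0,2,0],"roll":0,"grip":1}]';python3 -m creep '[{"slide":[0,1,0],"roll":0,"grip":1},{"slide":[0,2,0],"roll":0,"grip":1},{"slide":[0,2,0],"roll":0,"grip":1}]') | grep -v ee_rot
```

```text
time: 16.78
tool_pos: [0.6394, -0.2577, 0.1091]
wrist_force: [-0.0, -0.5, -2.9]
width: 0.0319
time: 17.03
tool_pos: [0.6394, -0.2577, 0.1071]
wrist_force: [-0.0, 0.1, -3.3]
width: 0.031
time: 17.28
tool_pos: [0.6394, -0.2578, 0.1051]
wrist_force: [-0.7, 0.9, -2.3]
width: 0.0309
```

```bash
(python3 -m creep '[{"slide":[0,1,0],"roll":0,"grip":1},{"slide":[0,2,0],"roll":0,"grip":1},{"slide":[0,2,0],"roll":0,"grip":1}]'; python3 -m creep '[{"slide":[0,1,0],"roll":0,"grip":1},{"slide":[0,2,0],"roll":0,"grip":1},{"slide":[0,2,0],"roll":0,"grip":1}]') | grep -v ee_rot
```

```text
time: 17.53
tool_pos: [0.6394, -0.2578, 0.1031]
wrist_force: [0.5, 1.0, -3.6]
width: 0.0315
time: 17.78
tool_pos: [0.6394, -0.2577, 0.1011]
wrist_force: [0.3, -0.2, -3.0]
width: 0.0316
```

```bash
(python3 -m creep '[{"slide":[0,1,0],"roll":0,"grip":1},{"slide":[0,2,0],"roll":0,"grip":1},{"slide":[0,2,0],"roll":0,"grip":1}]'; python3 -m creep '[{"slide":[0,1,0],"roll":0,"grip":1},{"slide":[0,2,0],"roll":0,"grip":1},{"slide":[0,2,0],"roll":0,"grip":1}]') | grep -v ee_rot
```

```text
time: 18.03
tool_pos: [0.6397, -0.258, 0.1002]
wrist_force: [-0.2, 0.2, 0.2]
width: 0.0311
time: 18.28
tool_pos: [0.6399, -0.2581, 0.099]
wrist_force: [-1.3, -0.3, 2.7]
width: 0.0312
```

```bash
python3 -m creep '[{"slide":[0,1,0],"roll":0,"grip":1},{"slide":[0,2,0],"roll":0,"grip":1},{"slide":[0,2,0],"roll":0,"grip":1}]'; python3 -m creep '[{"slide":[0,1,0],"roll":0,"grip":1},{"slide":[0,2,0],"roll":0,"grip":1},{"slide":[0,2,0],"roll":0,"grip":1}]'
```

```text
time: 18.53
tool_pos: [0.6398, -0.258, 0.0959]
ee_rot: [-1.572, -0.0, 0.729]
wrist_force: [-0.6, 0.5, 4.5]
width: 0.0312
time: 18.78
tool_pos: [0.6397, -0.2579, 0.0933]
ee_rot: [-1.571, -0.0, 0.729]
wrist_force: [-1.2, 0.1, 4.0]
width: 0.0309
```

```bash
python3 -m creep '[{"slide":[0,1,0],"roll":0,"grip":1},{"slide":[0,2,0],"roll":0,"grip":1},{"slide":[0,2,0],"roll":0,"grip":1}]'; python3 -m creep '[{"slide":[0,1,0],"roll":0,"grip":1},{"slide":[0,2,0],"roll":0,"grip":1},{"slide":[0,2,0],"roll":0,"grip":1}]'
```

```text
time: 19.03
tool_pos: [0.6397, -0.2579, 0.0912]
ee_rot: [-1.571, -0.0, 0.729]
wrist_force: [-0.3, -0.4, 3.8]
width: 0.0315
time: 19.28
tool_pos: [0.6396, -0.2579, 0.0893]
ee_rot: [-1.571, -0.0, 0.729]
wrist_force: [-0.7, -0.8, 4.4]
width: 0.0314
```

```bash
python3 -m creep '[{"slide":[0,1,0],"roll":0,"grip":1},{"slide":[0,1,0],"roll":0,"grip":1},{"slide":[0,1,0],"roll":0,"grip":1}]'; python3 -m creep '[{"slide":[0,1,0],"roll":0,"grip":1},{"slide":[0,1,0],"roll":0,"grip":1},{"slide":[0,1,0],"roll":0,"grip":1}]'
```

```text
time: 19.53
tool_pos: [0.6397, -0.258, 0.0892]
ee_rot: [-1.572, -0.0, 0.729]
wrist_force: [-0.6, -0.7, 5.3]
width: 0.0314
time: 19.78
tool_pos: [0.6398, -0.258, 0.0888]
ee_rot: [-1.572, -0.0, 0.729]
wrist_force: [-1.1, 1.3, 8.0]
width: 0.0314
```

```bash
python3 -m creep '[{"slide":[0,1,0],"roll":0,"grip":1},{"slide":[0,1,0],"roll":0,"grip":1},{"slide":[0,1,0],"roll":0,"grip":1}]'
```

```text
time: 20.03
tool_pos: [0.6399, -0.2581, 0.0885]
ee_rot: [-1.573, -0.001, 0.729]
wrist_force: [-2.2, -0.3, 8.9]
width: 0.0311
```

It is on the stop: the force climbs while the tool barely moves. One more small push, then I relax and let go.

```bash
python3 -m creep '[{"slide":[0,1,0],"roll":0,"grip":1},{"slide":[0,1,0],"roll":0,"grip":1},{"slide":[0,1,0],"roll":0,"grip":1}]'; python3 -m creep '[{"slide":[0,-1,0],"roll":0,"grip":1},{"slide":[0,-3,0],"roll":0,"grip":1},{"slide":[0,-3,0],"roll":0,"grip":1},{"slide":[0,-3,0],"roll":0,"grip":0.3},{"slide":[0,-3,0],"roll":0,"grip":0},{"slide":[0,-3,0],"roll":0,"grip":0},{"slide":[0,-3,0],"roll":0,"grip":0},{"slide":[0,-3,0],"roll":0,"grip":0},{"slide":[0,-3,0],"roll":0,"grip":0},{"slide":[0,-3,0],"roll":0,"grip":0},{"slide":[0,-3,0],"roll":0,"grip":0}]'
```

```text
time: 20.28
tool_pos: [0.64, -0.2582, 0.0882]
ee_rot: [-1.573, -0.001, 0.729]
wrist_force: [-2.1, 0.3, 10.7]
width: 0.0315
time: 21.2
tool_pos: [0.6396, -0.2578, 0.0884]
ee_rot: [-1.571, -0.0, 0.729]
wrist_force: [0.5, 0.0, 0.5]
width: 0.0811
```

```bash
python3 -m creep '[{"slide":[0,0,0],"roll":0,"grip":0},{"slide":[0,0,0],"roll":0,"grip":0},{"slide":[0,-20,0],"roll":0,"grip":0},{"slide":[0,-50,0],"roll":0,"grip":0},{"slide":[0,-85,0],"roll":0,"grip":0},{"slide":[0,-120,0],"roll":0,"grip":0},{"slide":[0,-135,-30],"roll":0,"grip":0},{"slide":[0,-140,-50],"roll":0,"grip":0},{"slide":[0,-140,-60],"roll":0,"grip":0},{"slide":[0,-140,-60],"roll":0,"grip":0},{"slide":[0,-140,-60],"roll":0,"grip":0}]'
python3 - <<'E'
from h import *
C=camera_info("wrist");i=snapshot("wrist");cv2.imwrite("pics/e_w.png",i[:,:,::-1]);np.save("we.npy",C)
i=snapshot("scene");cv2.imwrite("pics/e_s.png",cv2.resize(i[60:260,200:400,::-1],None,fx=3,fy=3,interpolation=cv2.INTER_CUBIC))
E
```

```text
time: 22.12
tool_pos: [0.6794, -0.3027, 0.2274]
ee_rot: [-1.569, 0.0, 0.729]
wrist_force: [0.2, -0.2, 0.1]
width: 0.0944
```

View pics/e_w.png

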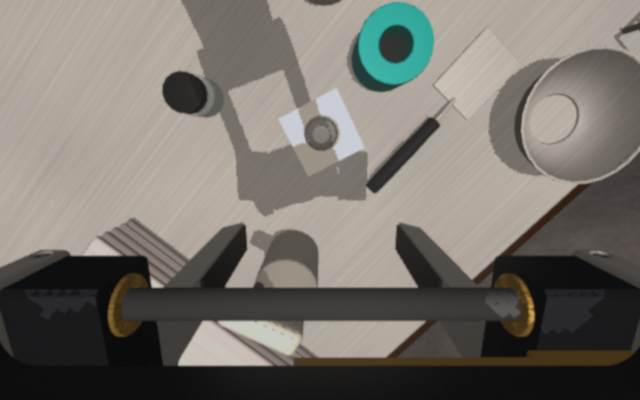

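View pics/e_s.png

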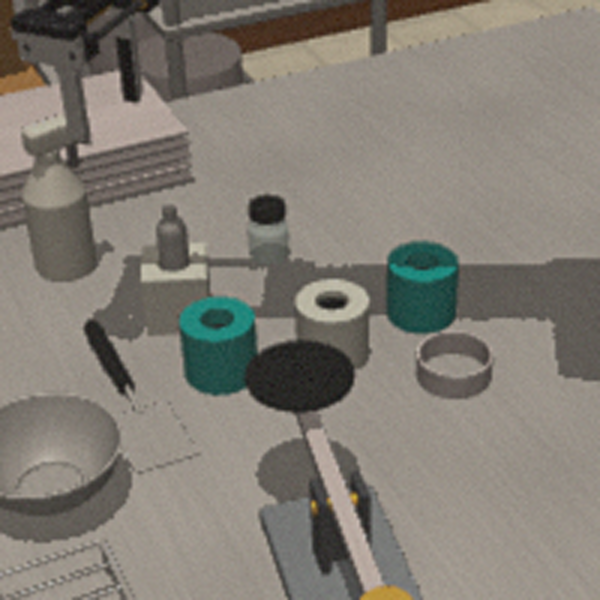

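Run:
```python
from h import *
for z in (.130,.135,.14,.145,.15): print(z,proj("scene",[.6385,-.259,z]))
print(proj("scene",[.640,-.2575,.072]))
i=cv2.imread("pics/e_s.png")[180:300,110:240];cv2.imwrite("pics/e_s2.png",cv2.resize(i,None,fx=4,fy=4))
```

```text
0.13 [256.25883344 130.97719854]
0.135 [256.10945846 129.61669766]
0.14 [255.95939582 128.24993362]
0.145 [255.80864077 126.87686309]
0.15 [255.6571885  125.49744231]
[257.67225688 146.66143928]
```

View pics/e_s2.png

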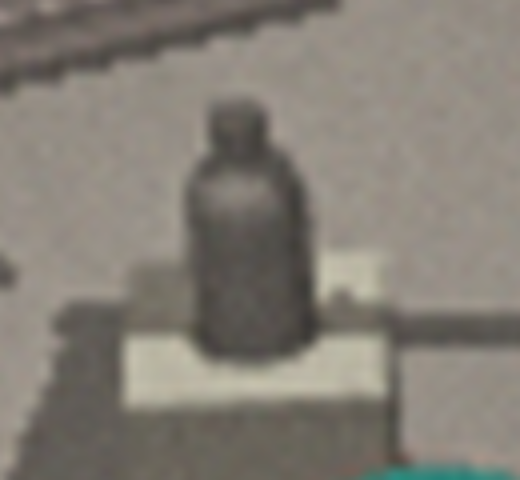

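The neck top sits at about z 0.137, where about 0.14 is expected for fully home. The cartridge is upright in the square holder, so I'm handing in.

```bash
python3 -c "
from bench import robot,ticket
o=robot.get_obs();print(o['time'],o['wrist_force']);print(ticket.close_job())"
```

```text
22.2167 [ 0.34280987  0.27862911 -0.27327816]
the job is handed in; nothing more can be done
None
```

The cartridge is charged, so I stood it in the square holder and pressed the plunger home. The job was handed in at 22.2 s; no verdict is reported.

- **Weighing:** I stood the bare steel cartridge on the pan and let go for over 2 s. The pan went down and stayed there, with the two pictures about 1.8 s apart unchanged. The wrist force while carrying it, about 3.3 N, suggests roughly 340 g, which fits charged.
- **Pressing:** The plunger gave at about 8 N in all and moved about 10 mm (estimated from the tool height). It then met its stop, and I pushed to about 14 N before letting go.
- **Last checks:** In the pictures the cartridge stands upright in the bore. Its top is at about 137 mm against the 140 mm expected for fully home, which agrees within a few mm. The fingers were open and clear with wrist force near zero. The bystanders in view (jar, spatula, ring) look unmoved. The carton was out of frame in the last picture, and I did not measure any of them.
- **Disagreement:** The top and scene cameras differed by 3–5 mm, so I used the wrist camera for the final alignment over the bore.

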